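# Spray-coat the last fruit dessert and add it to the row

## Task

The uncoated off-white dessert still needs its velvet coat: set it down gently in the middle of the round spot in front of the can with the orange cap, let go of it, then press that cap fully down for a short burst of about half a second (never more than two seconds) and let it spring back up. Then move the dessert to the middle of the free place in the row on the dark slate and set it down there gently, upright, without dropping it; never press the orange cap without the dessert on its spot, do not press the green cap, and leave the other desserts where they stand.

Things in the scene. Friction and masses are not known exactly. Their poses are not given: they have to be found in the camera images.
- plain_dessert: the uncoated dessert: off-white orange shape with a small stalk and green leaf (look only), one firm frozen piece of about 110 g with its round gold card. Barrel 55 mm across, sides upright from 16 to 32 mm above the underside, top at 50 mm; card 72 mm across, 3 mm thick. Origin at the centre of the card's underside, z up. Starts on the counter; yaw does not matter
- orange_can_spot (a point): centre of the top face of the fixed round orange-rimmed spot (84 mm across, white middle) in front of the orange-capped can, 18 mm above the counter and 10 mm above the steel bench under it. The can's axis is 140 mm away in the point's +y direction; its nozzle sprays along -y. The unit's white base plate is 110 mm wide along x
- orange_can_cap_top (a point): centre of the flat top of the orange nozzle cap (30 mm across, 24 mm high), 164 mm above the counter when up; it moves down with the cap; z up. The fixed can under it is 52 mm across, in a dark clamp with a post behind it
- orange_can_cap (a joint): travel of the orange cap, reading 0 when up and 0.008 m when pressed right down (positive is downwards). It is sprung: about 3 N starts it moving and 8.5 N puts it fully down, and it comes back up by itself
- orange_can_bead (a joint): burst timer of the orange can: a red bead in a small rocking trough on a post behind the can. The trough tips over when the cap is pressed more than half way, and the bead then creeps along it at about 6.5 mm/s with the cap fully down; it creeps back likewise when the cap is let go. Reads 0 at rest, 0.025 m at the other end. Leave it alone
- green_can_cap_top (a point): centre of the top of the green nozzle cap on the other, otherwise identical can unit, which stands beside the orange one (the two may be either way round, axes 140 mm apart); 164 mm above the counter. Not to be used
- green_can_cap (a joint): travel of the green cap, reading 0 when up and 0.008 m when pressed right down (positive is downwards). It is sprung: about 3 N starts it moving and 8.5 N puts it fully down, and it comes back up by itself
- free_place: the free place on the dark slate: a flat pale disc with a gold rim, 80 mm across, flush on the slate (its thickness can be neglected). Origin at its centre on the slate's top face, 10 mm above the counter; its y axis runs along the row of three places, which are 100 mm apart. It may be any of the three. The slate is fixed, 130 mm by 340 mm along the row
- finished_a: a finished orange-coloured dessert on the slate, the same shape and size as plain_dessert (55 mm wide, 50 mm high, on a 72 mm gold card); origin at the centre of the card's underside
- finished_b: another finished orange-coloured dessert on the slate, the same shape and size as plain_dessert (55 mm wide, 50 mm high, on a 72 mm gold card); origin at the centre of the card's underside
- berry: purple berry dessert on the counter, a bystander, the same shape and size as plain_dessert (55 mm wide, 50 mm high, on a 72 mm gold card); origin at the centre of the card's underside
- pumpkin: pale yellow ribbed pumpkin-shaped dessert on the counter, a bystander, the same shape and size as plain_dessert (55 mm wide, 50 mm high, on a 72 mm gold card); origin at the centre of the card's underside

How it is judged (in metres and radians):
On the way, in this order (a step that is already met when the one before it is completed fails the run):
1. the plain dessert stands upright and released on the orange can's spot, within 15 mm of its centre (horizontal distance between plain_dessert and orange_can_spot below 0.015 m and z of plain_dessert in the frame of orange_can_spot between -0.004 and 0.004 m and angle between plain_dessert's own z axis and vertical below 0.12 rad and contact force between plain_dessert and the fingers below 0.05 N and linear speed of plain_dessert below 0.02 m/s), for 0.2 s.
2. the orange cap is pressed down (past 6 of its 8 mm) for at least 0.15 s while the dessert stands on the spot (horizontal distance between plain_dessert and orange_can_spot below 0.015 m and z of plain_dessert in the frame of orange_can_spot between -0.004 and 0.004 m and angle between plain_dessert's own z axis and vertical below 0.12 rad and value of joint orange_can_cap above 0.006 m), for 0.15 s.
3. the cap is let go and springs back up, the dessert still on the spot (horizontal distance between plain_dessert and orange_can_spot below 0.015 m and z of plain_dessert in the frame of orange_can_spot between -0.004 and 0.004 m and angle between plain_dessert's own z axis and vertical below 0.12 rad and value of joint orange_can_cap below 0.0015 m), for 0.1 s.
At the end, for the whole second after the job is handed in: The plain dessert, coated, stands upright (within 0.12 rad), released and at rest on the slate within 12 mm of the centre of the free place; both caps are up (under 1.5 mm); the two finished desserts, the berry and the pumpkin dessert are upright and within 20 mm of where they began (horizontal distance between plain_dessert and free_place below 0.012 m and z of plain_dessert in the frame of free_place between -0.004 and 0.004 m and angle between plain_dessert's own z axis and vertical below 0.12 rad and contact force between plain_dessert and the fingers below 0.05 N and linear speed of plain_dessert below 0.02 m/s and value of joint each of orange_can_cap, green_can_cap below 0.0015 m and distance of each of finished_a, finished_b, berry, pumpkin from where it was at the start of the episode below 0.02 m and angle between each of finished_a, finished_b, berry, pumpkin's own z axis and vertical below 0.15 rad); the robot touches nothing.
It fails at once if the green cap is pressed by more than 3 mm (value of joint green_can_cap above 0.003 m).
It fails at once if the orange cap is pressed by more than 3 mm while the dessert is not on its spot (more than 20 mm off) (value of joint orange_can_cap above 0.003 m and horizontal distance between plain_dessert and orange_can_spot above 0.02 m).
It fails at once if the burst is too long: the timer bead passes 17 mm (cap held fully down for about 2.6 s) (value of joint orange_can_bead above 0.017 m).
It fails at once if the dessert is tipped by more than 0.6 rad, or dropped: out of the fingers and faster than 0.5 m/s (a fall of about 13 mm) (angle between plain_dessert's own z axis and vertical above 0.6 rad or (contact force between plain_dessert and the fingers below 0.01 N and linear speed of plain_dessert above 0.5 m/s)).
It fails at once if a finished dessert, the berry or the pumpkin dessert is pushed more than 20 mm (distance of any of finished_a, finished_b, berry, pumpkin from where it was at the start of the episode above 0.02 m).
It also fails if it takes over 67 s, if anything falls off the work surface, if the arm or the gripper's body presses on something with over 40 N, if the wrist force passes 120 N, or if a joint passes its speed limit or range.

## Robot

A 6-joint arm with a two-finger parallel gripper is mounted at the origin on the work surface. World frame = base frame: x ahead of the robot, y to its left, z up, the work surface at z = 0. Lengths are in mm, angles in rad, forces in N, time in s.
With the tool pointing down it reaches from about 250 to 850 mm from the base axis. Payload 12.5 kg.
Tool frame: the origin (TCP) lies between the finger pads; the fingertips stand bot.tips_ahead ahead of it and the grasp point (between the pads) lies 11 mm behind it (bot.tips_ahead is the distance from the TCP to the fingertips, in mm); z points along the fingers, y is the line along which they close (so a half turn about z gives the same grasp; the last joint's range is limited). The gripper opens to 93 mm and grips with 3 to 60 N. Pads are 15 mm wide; open, the fingers measure 128 mm over their backs; the gripper's body (75 mm by 188 mm) begins 65 mm behind the grasp point.
Start: joints at [-1.317, 0.351, 1.652, -0, 1.139, -0.085], TCP at [182.814, -518.713, 226.633] pointing down, gripper open.
Joint ranges: [-2.75, 2.75], [-0.79, 2.1], [0.01, 2.65], [-1.57, 4.71], [0.07, 3.14], [-2.87, 2.87]. Speed limits (rad/s): [2.22, 2.22, 2.79, 3.14, 3.14, 3.14].

## Interface

Orientations are given as [roll, pitch, yaw] about the fixed x, y, z axes, in that order (R = Rz(yaw) Ry(pitch) Rx(roll)).
In Python, from plant import bot gives the robot as it stands.
- The arm moves only by the tool send_rows, never from a script. Its argument "deltas" is a list of rows, each an object with "slide": the shift along the tool's x, y, z in mm, a list of three; "rotation": the turn, a rotation vector about the tool's x, y, z in rad, a list of three; "fingers": the opening, from 0 (shut) to 1 (fully open). In form: [{"slide": [tx, ty, tz], "rotation": [wx, wy, wz], "fingers": fingers}, ...]. A call has 1 to 20 rows; each row shifts and turns the commanded pose from where the row before left it, along the tool's axes as they then stand; what a row does not reach is not made up. A row lasts 1/12 s, in which the tool goes at most 41.7 mm and 7.16 degrees, less where a joint would pass 70% of its speed; a pose out of reach is approached as far as the arm can. A call with a gripper value outside its range is refused whole. The fingers move at their own pace and stop on an object; "newtons" is the grip in N (left out, the last holds). Time passes only in rows, so rows that do not move let the fingers close. It gives the time, the measured TCP pose, the force, the opening and the grip force at its end, in the units of the state.
- bot.sense(): the state, without advancing time (a new reading comes with each control period).
- bot.get_image(name): name is "scene" or "side" or "wrist"; returns (picture, depth): 420x560x3 uint8, red, green, blue; 420x560 float32, mm along the optical axis (not along the pixel's ray), 0 where there is no reading.
- bot.calibration(name): a dict with "camera_matrix" (3x3 intrinsics, pixels), "R" (3x3) and "t" (3): a world point X has camera coordinates R X + t; the wrist camera has in their place "mount" (4x4, takes a point from camera to tool coordinates, whose origin is the TCP and whose axes are the flange's). Camera axes: x right, y down, z forward; pixel columns grow to the right and rows downward; lengths in mm; the calibration is good to about 2 mm. A picture is of the moment at which its call begins: read the wrist's pose just before it. calibration takes no time and is no camera call.
- bot.finish_job(): hands the job in; it is judged then, once.
The state is a dict: "time_s": time; "joints": joint angles; "dq": joint speeds; "effort": joint torques, N m; "position": TCP position; "ee_rot": TCP orientation; "contact_force": force on the tool from outside, world axes, zero at the start; "wrist_torque": the same for the moment, N m; "grip_width": opening from 0.0 (shut) to 1.0 (fully open); "grip_force": force on a finger pad.
Only numpy, scipy, OpenCV 4.12 (cv2) and the standard library are available. Lean on these libraries where they do the work, as an engineer would, in place of code of your own. Each camera call takes 0.05 s, during which the arm holds its last target. There are 200 camera calls.

## Working session

There is one attempt and no reset: what is moved stays moved. The work goes in short steps, Python scripts to look and compute and a tool call to move; the robot and the scene stay as the last step left them, time stands still between calls to the robot, and variables do not carry over. Pictures are saved under pics/ and viewed, at most 10 in all, crops included, and the job is handed in when it is done.

Besides the shell and the picture viewer there is one more tool, called after "Call:" as a command line: name --argument value ..., lists and objects as JSON in quotes. send_rows: Moves the arm, as the interface text tells. Its arguments: {"type":"object","properties":{"deltas":{"type":"array","items":{"type":"object","properties":{"slide":{"type":"array","items":{"type":"number"}},"rotation":{"type":"array","items":{"type":"number"}},"fingers":{"type":"number"}}}},"newtons":{"type":"number"}},"required":["deltas"]}

```bash
mkdir -p pics; ls; python3 - <<'E'
from plant import bot
import cv2,numpy as np
print(bot.sense(),bot.tips_ahead)
ims=[]
for n in ["scene","side"]:
    p,d=bot.get_image(n); np.savez("pics/"+n,p=p,d=d); cv2.imwrite(f"pics/{n}0.png",p[:,:,::-1])
    print(bot.calibration(n))
print(bot.calibration("wrist"))
E
```

```text
pics
{'time_s': 0.0, 'joints': array([-1.31659790e+00,  3.51242074e-01,  1.65240406e+00, -3.30463001e-05,
        1.13912824e+00, -8.45971054e-02]), 'dq': array([-0.00089069, -0.00126561,  0.00131144,  0.00099426, -0.00220791,
       -0.00122066]), 'effort': array([ 7.82852021e-05, -4.97330296e+01, -2.85250854e+01,  6.99591427e-02,
        2.57278222e-02, -8.73135241e-05]), 'position': array([ 182.72670421, -518.40407915,  226.10584886]), 'ee_rot': array([-3.14041263e+00, -6.99595352e-05,  3.38809334e-01]), 'contact_force': array([ 0.41868132,  0.3037766 , -0.12338379]), 'wrist_torque': array([ 0.06537971, -0.00153192,  0.03434862]), 'grip_force': 0.0, 'grip_width': 0.9978818584130082} 8.0
{'camera_matrix': array([[425.03446948,   0.        , 272.58922553],
       [  0.        , 425.03446948, 201.73743408],
       [  0.        ,   0.        ,   1.        ]]), 'R': array([[-0.8850503 ,  0.46538061,  0.01033656],
       [ 0.40007116,  0.77182291, -0.49419881],
       [-0.23796854, -0.43325545, -0.86928746]]), 't': array([ 443.26708468, -157.64227302, 1226.73490972])}
{'camera_matrix': 
[... 185 characters left out ...]
8245464,  0.02217913],
       [-0.13225252,  0.61832925, -0.77471169],
       [ 0.12763574, -0.76444701, -0.63192553]]), 't': array([529.77500635, 157.75667527, 908.07470326])}
{'camera_matrix': array([[366.43047634,   0.        , 281.80503084],
       [  0.        , 366.43047634, 205.57940263],
       [  0.        ,   0.        ,   1.        ]]), 'mount': array([[ 9.79919472e-04, -9.68529130e-01, -2.48898300e-01,
         7.00412565e+01],
       [ 9.99999496e-01,  8.95061964e-04,  4.54102714e-04,
         6.58361985e-01],
       [-2.17032306e-04, -2.48898620e-01,  9.68529519e-01,
        -1.59170476e+02],
       [ 0.00000000e+00,  0.00000000e+00,  0.00000000e+00,
         1.00000000e+00]])}
```

View pics/scene0.png

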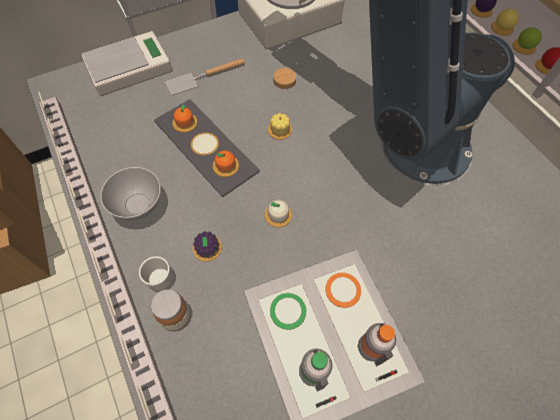

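View pics/side0.png

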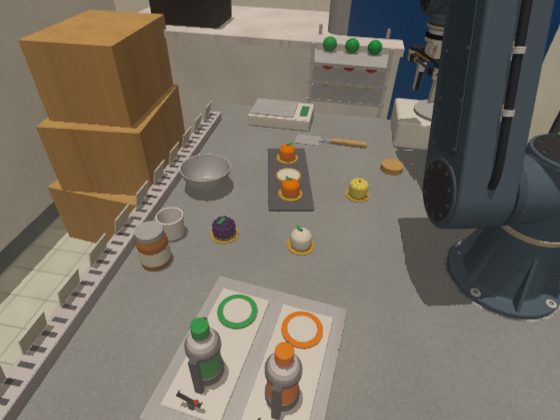

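The scene view shows the plain dessert at (278,212), orange spot (343,290), orange cap (386,332), green cap (319,358), free place (205,144), finished (184,118) and (225,162), pumpkin (280,126) and berry (207,246). The side view agrees.

```bash
cat > h.py <<'E'
import numpy as np,cv2
from plant import bot
from scipy.spatial.transform import Rotation as Ro
def cam(n,s=None):
    c=bot.calibration(n)
    if n!="wrist": return c["camera_matrix"],c["R"].T,-c["R"].T@c["t"]
    s=s or bot.sense(); T=np.eye(4); T[:3,:3]=Ro.from_euler("xyz",s["ee_rot"]).as_matrix(); T[:3,3]=s["position"]
    M=T@c["mount"]; return c["camera_matrix"],M[:3,:3],M[:3,3]
def onplane(C,uv,z):
    K,R,o=C; d=R@np.linalg.solve(K,[uv[0],uv[1],1.]); return o+d*(z-o[2])/d[2]
def blobs(p,lo,hi,amin=30):
    m=cv2.inRange(cv2.cvtColor(p,cv2.COLOR_RGB2HSV),lo,hi)
    cs,_=cv2.findContours(m,cv2.RETR_EXTERNAL,cv2.CHAIN_APPROX_NONE)
    return [c for c in cs if cv2.contourArea(c)>amin]
def rim(C,c,z):  # circle fit of hull of contour cast on the plane z
    P=np.array([onplane(C,q[0],z)[:2] for q in cv2.convexHull(c)])
    A=np.c_[2*P,np.ones(len(P))]; x=np.linalg.lstsq(A,(P**2).sum(1),rcond=None)[0]
    return x[:2],2*np.sqrt(x[2]+x[:2]@x[:2])
E
python3 - <<'E'
from h import *
for n in ["scene","side"]:
    p=np.load(f"pics/{n}.npz")["p"]; C=cam(n)
    for name,lo,hi in [("orange",(5,170,120),(17,255,255)),("green",(50,120,60),(80,255,255)),("gold",(14,90,90),(28,255,255)),("white",(0,0,170),(40,90,255))]:
        for c in blobs(p,lo,hi):
            x,y,w,h=cv2.boundingRect(c)
            if w>90: continue
            u=(x+w/2,y+h/2); r=rim(C,c,18)
            print(n,name,np.round(u),w,h,"z18",onplane(C,u,18)[:2].round(),"z164",onplane(C,u,164)[:2].round(),"fit",r[0].round(),r[1].round())
E
```

```text
scene orange [387. 334.] 16 17 z18 [414. 382.] z164 [464. 392.] fit [415. 380.] 35.0
scene orange [344. 290.] 35 34 z18 [446. 252.] z164 [492. 282.] fit [446. 251.] 80.0
scene orange [225. 161.] 20 20 z18 [ 539. -210.] z164 [ 571. -110.] fit [ 540. -213.] 61.0
scene orange [183. 118.] 18 19 z18 [ 584. -408.] z164 [ 609. -278.] fit [ 583. -411.] 65.0
scene green [320. 360.] 15 15 z18 [576. 361.] z164 [602. 374.] fit [576. 360.] 30.0
scene green [288. 312.] 35 35 z18 [585. 237.] z164 [609. 269.] fit [585. 234.] 79.0
scene gold [208. 250.] 29 25 z18 [687.  11.] z164 [696.  77.] fit [687.   6.] 70.0
scene gold [ 25. 257.] 50 74 z18 [1086. -174.] z164 [1035.  -80.] fit [1096. -195.] 203.0
scene gold [278. 218.] 28 21 z18 [492.  13.] z164 [531.  79.] fit [489.   5.] 71.0
scene gold [226. 168.] 26 19 z18 [ 546. -189.] z164 [576. -93.] fit [ 545. -196.] 72.0
scene gold [205. 144.] 28 23 z18 [ 564. -290.] z164 [ 592. -179.] fit [ 565. -292.] 81.0
scene gold [185. 124.] 26 18 z18 [ 588. -382.] z164 [ 612. -257.] fit [ 587. -389.] 73.0
scene gold [280. 126.] 24 27 z18 [ 347. -247.] z164 [ 407. 
[... 3986 characters left out ...]
 235.] 19 14 z18 [485. -21.] z164 [472. 135.] fit [487. -23.] 50.0
side white [289. 174.] 22 11 z18 [ 562. -288.] z164 [532. -73.] fit [ 565. -288.] 68.0
side white [154. 196.] 51 60 z18 [921. -96.] z164 [813.  77.] fit [ 915. -114.] 242.0
side white [199. 136.] 42 49 z18 [ 918. -458.] z164 [ 810. -206.] fit [ 763. -478.] 445.0
side white [290. 112.] 47 19 z18 [ 629. -730.] z164 [ 584. -418.] fit [ 627. -744.] 209.0
side white [414. 112.] 35 27 z18 [ 135. -847.] z164 [ 199. -509.] fit [ 124. -863.] 235.0
side white [380.  43.] 48 12 z18 [  251. -1824.] z164 [  289. -1272.] fit [  257. -1841.] 292.0
side white [144.  10.] 13 7 z18 [ 1979. -2217.] z164 [ 1639. -1580.] fit [ 1949. -2249.] 181.0
```

Call:
send_rows --deltas '[{"slide": [25.3, -21.4, 0], "rotation": [0, 0, 0], "fingers": 1}, {"slide": [25.3, -21.4, 0], "rotation": [0, 0, 0], "fingers": 1}, {"slide": [25.3, -21.4, 0], "rotation": [0, 0, 0], "fingers": 1}, {"slide": [25.3, -21.4, 0], "rotation": [0, 0, 0], "fingers": 1}, {"slide": [25.3, -21.4, 0], "rotation": [0, 0, 0], "fingers": 1}, {"slide": [25.3, -21.4, 0], "rotation": [0, 0, 0], "fingers": 1}, {"slide": [25.3, -21.4, 0], "rotation": [0, 0, 0], "fingers": 1}, {"slide": [25.3, -21.4, 0], "rotation": [0, 0, 0], "fingers": 1}, {"slide": [25.3, -21.4, 0], "rotation": [0, 0, 0], "fingers": 1}, {"slide": [25.3, -21.4, 0], "rotation": [0, 0, 0], "fingers": 1}, {"slide": [25.3, -21.4, 0], "rotation": [0, 0, 0], "fingers": 1}, {"slide": [25.3, -21.4, 0], "rotation": [0, 0, 0], "fingers": 1}, {"slide": [25.3, -21.4, 0], "rotation": [0, 0, 0], "fingers": 1}, {"slide": [25.3, -21.4, 0], "rotation": [0, 0, 0], "fingers": 1}, {"slide": [25.3, -21.4, 0], "rotation": [0, 0, 0], "fingers": 1}, {"slide": [25.3, -21.4, 0], "rotation": [0, 0, 0], "fingers": 1}, {"slide": [25.3, -21.4, 0], "rotation": [0, 0, 0], "fingers": 1}, {"slide": [25.3, -21.4, 0], "rotation": [0, 0, 0], "fingers": 1}]'

```text
time_s: 1.6
position: [484.7, -2.4, 226.5]
ee_rot: [-3.141, 0.0, 0.339]
contact_force: [0.3, -0.8, -0.1]
grip_width: 0.997
grip_force: 0.0
```

Call:
send_rows --deltas '[{"slide": [0, 0, 6], "rotation": [0, 0, -0.124], "fingers": 1}, {"slide": [0, 0, 6], "rotation": [0, 0, -0.124], "fingers": 1}, {"slide": [0, 0, 6], "rotation": [0, 0, -0.124], "fingers": 1}, {"slide": [0, 0, 6], "rotation": [0, 0, -0.124], "fingers": 1}, {"slide": [0, 0, 6], "rotation": [0, 0, -0.124], "fingers": 1}, {"slide": [0, 0, 6], "rotation": [0, 0, -0.124], "fingers": 1}, {"slide": [0, 0, 6], "rotation": [0, 0, -0.124], "fingers": 1}, {"slide": [0, 0, 6], "rotation": [0, 0, -0.124], "fingers": 1}, {"slide": [0, 0, 6], "rotation": [0, 0, -0.124], "fingers": 1}, {"slide": [0, 0, 0], "rotation": [0, 0, 0], "fingers": 1}, {"slide": [0, 0, 0], "rotation": [0, 0, 0], "fingers": 1}, {"slide": [0, 0, 0], "rotation": [0, 0, 0], "fingers": 1}]'

```text
time_s: 2.6
position: [484.4, -4.0, 172.9]
ee_rot: [3.141, -0.0, 1.451]
contact_force: [0.1, -0.4, 0.0]
grip_width: 0.998
grip_force: 0.0
```

```bash
cat >> h.py <<'E'
def togo(xyz,yaw=None):
    s=bot.sense(); R=Ro.from_euler("xyz",s["ee_rot"]).as_matrix()
    print("t",round(s["time_s"],2),"pos",s["position"].round(1),"rot",s["ee_rot"].round(3),"j",s["joints"].round(2),"F",s["contact_force"].round(1),"slide",(R.T@(np.array(xyz)-s["position"])).round(1),"wz",None if yaw is None else round(s["ee_rot"][2]-yaw,3))
E
python3 - <<'E'
from h import *
togo((485,-2,16),1.456)
C=cam("wrist"); p,d=bot.get_image("wrist"); cv2.imwrite("pics/w1.png",p[:,:,::-1])
for c in blobs(p,(14,90,90),(28,255,255),200): print("gold",cv2.boundingRect(c),*rim(C,c,3))
for c in blobs(p,(0,0,170),(40,90,255),200): print("white",cv2.boundingRect(c),*rim(C,c,26))
E
```

```text
t 2.6 pos [484.4  -4.  172.9] rot [ 3.141 -0.     1.451] j [-0.1   0.3   1.87  0.    0.97  0.02] F [ 0.1 -0.4  0. ] slide [  2.1   0.3 156.9] wz -0.005
gold (160, 395, 46, 10) [ 349.94277804 -244.82333799] 61.13078825551212
gold (328, 341, 72, 39) [ 547.7174432 -209.106836 ] 75.85587157857488
gold (521, 291, 19, 60) [ 669.07732875 -177.78453465] 117.09458332434083
gold (243, 148, 79, 71) [486.60296424  -3.10512125] 72.02551463701408
gold (465, 119, 71, 81) [687.77872243  -1.98446235] 72.17946703887372
```

View pics/w1.png

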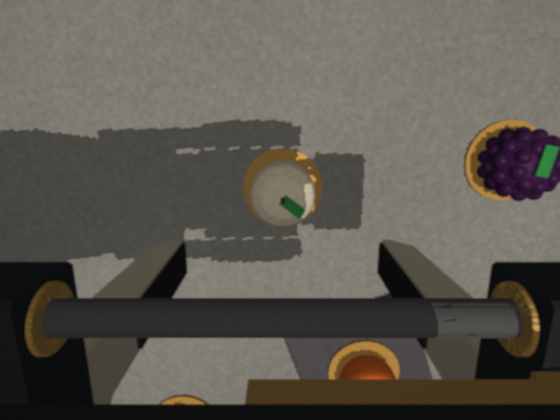

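The wrist view shows the plain dessert at (283,186), centred between the open fingers, with its card at (486.6, -3.1). The berry is at (520,160).

Call:
send_rows --deltas '[{"slide": [1.2, 2.0, 25], "fingers": 1}, {"slide": [0, 0, 25], "fingers": 1}, {"slide": [0, 0, 25], "fingers": 1}, {"slide": [0, 0, 25], "fingers": 1}, {"slide": [0, 0, 20], "fingers": 1}, {"slide": [0, 0, 15], "fingers": 1}, {"slide": [0, 0, 12], "fingers": 1}, {"slide": [0, 0, 10], "fingers": 1}, {"slide": [0, 0, 0], "fingers": 1}, {"slide": [0, 0, 0], "fingers": 1}]'

```text
invalid input
```

Call:
send_rows --deltas '[{"slide": [0, 0, 0], "fingers": 0.55}, {"slide": [0, 0, 0], "fingers": 0.5}, {"slide": [0, 0, 0], "fingers": 0.5}, {"slide": [0, 0, 0], "fingers": 0.5}, {"slide": [0, 0, 0], "fingers": 0.5}, {"slide": [0, 0, 0], "fingers": 0.5}, {"slide": [0, 0, 0], "fingers": 0.5}, {"slide": [0, 0, 0], "fingers": 0.5}, {"slide": [0, 0, 0], "fingers": 0.5}, {"slide": [0, 0, 0], "fingers": 0.5}]' --newtons 8

```text
invalid input
```

Call:
send_rows --deltas '[{"slide": [1.2, 2.0, 25], "rotation": [0, 0, 0], "fingers": 1}, {"slide": [0, 0, 25], "rotation": [0, 0, 0], "fingers": 1}, {"slide": [0, 0, 25], "rotation": [0, 0, 0], "fingers": 1}, {"slide": [0, 0, 25], "rotation": [0, 0, 0], "fingers": 1}, {"slide": [0, 0, 20], "rotation": [0, 0, 0], "fingers": 1}, {"slide": [0, 0, 15], "rotation": [0, 0, 0], "fingers": 1}, {"slide": [0, 0, 12], "rotation": [0, 0, 0], "fingers": 1}, {"slide": [0, 0, 10], "rotation": [0, 0, 0], "fingers": 1}, {"slide": [0, 0, 0], "rotation": [0, 0, 0], "fingers": 1}, {"slide": [0, 0, 0], "rotation": [0, 0, 0], "fingers": 1}]'

```text
time_s: 3.48
position: [486.5, -3.1, 15.8]
ee_rot: [-3.141, -0.0, 1.454]
contact_force: [-0.7, 0.2, -0.2]
grip_width: 0.998
grip_force: 0.0
```

Call:
send_rows --deltas '[{"slide": [0, 0, 0], "rotation": [0, 0, 0], "fingers": 0.5}, {"slide": [0, 0, 0], "rotation": [0, 0, 0], "fingers": 0.5}, {"slide": [0, 0, 0], "rotation": [0, 0, 0], "fingers": 0.5}, {"slide": [0, 0, 0], "rotation": [0, 0, 0], "fingers": 0.5}, {"slide": [0, 0, 0], "rotation": [0, 0, 0], "fingers": 0.5}, {"slide": [0, 0, 0], "rotation": [0, 0, 0], "fingers": 0.5}, {"slide": [0, 0, 0], "rotation": [0, 0, 0], "fingers": 0.5}, {"slide": [0, 0, 0], "rotation": [0, 0, 0], "fingers": 0.5}, {"slide": [0, 0, 0], "rotation": [0, 0, 0], "fingers": 0.5}, {"slide": [0, 0, 0], "rotation": [0, 0, 0], "fingers": 0.5}]' --newtons 8

```text
time_s: 4.32
position: [486.4, -3.1, 15.7]
ee_rot: [-3.142, -0.0, 1.455]
contact_force: [-0.4, 0.2, 3.8]
grip_width: 0.584
grip_force: 8.0
```

Call:
send_rows --deltas '[{"slide": [0, 0, -5], "rotation": [0, 0, 0], "fingers": 0.5}, {"slide": [0, 0, -12], "rotation": [0, 0, 0], "fingers": 0.5}, {"slide": [0, 0, -20], "rotation": [0, 0, 0], "fingers": 0.5}, {"slide": [0, 0, -25], "rotation": [0, 0, 0], "fingers": 0.5}, {"slide": [0, 0, -23], "rotation": [0, 0, 0], "fingers": 0.5}, {"slide": [0, 0, -15], "rotation": [0, 0, 0], "fingers": 0.5}, {"slide": [8, -3.5, 0], "rotation": [0, 0, 0], "fingers": 0.5}, {"slide": [16, -7, 0], "rotation": [0, 0, 0], "fingers": 0.5}, {"slide": [24, -10, 0], "rotation": [0, 0, 0], "fingers": 0.5}, {"slide": [24, -10, 0], "rotation": [0, 0, 0], "fingers": 0.5}, {"slide": [24, -10, 0], "rotation": [0, 0, 0], "fingers": 0.5}, {"slide": [24, -10, 0], "rotation": [0, 0, 0], "fingers": 0.5}, {"slide": [22, -9, 0], "rotation": [0, 0, 0], "fingers": 0.5}, {"slide": [15, -6.2, 0], "rotation": [0, 0, 0], "fingers": 0.5}, {"slide": [8, -4, 0], "rotation": [0, 0, 0], "fingers": 0.5}, {"slide": [0, 0, 0], "rotation": [0, 0, 0], "fingers": 0.5}, {"slide": [0, 0, 0], "rotation": [0, 0, 0], "fingers": 0.5}]'

```text
time_s: 5.73
position: [436.0, 168.8, 115.1]
ee_rot: [-3.141, 0.0, 1.456]
contact_force: [-0.1, 0.0, -0.9]
grip_width: 0.584
grip_force: 8.0
```

```bash
python3 - <<'E'
from h import *
togo((446,251,34),1.456)
C=cam("wrist"); p,d=bot.get_image("wrist"); cv2.imwrite("pics/w2.png",p[:,:,::-1])
for c in blobs(p,(5,150,90),(20,255,255),150): print("or",cv2.boundingRect(c),"z18",*rim(C,c,18),"z164",*rim(C,c,164))
for c in blobs(p,(50,120,60),(80,255,255),150): print("gr",cv2.boundingRect(c),"z18",*rim(C,c,18),"z164",*rim(C,c,164))
E
```

```text
t 5.73 pos [436.  168.8 115.1] rot [-3.141  0.     1.456] j [ 0.27  0.36  1.96 -0.    0.82  0.39] F [-0.1  0.  -0.9] slide [82.9  0.6 81.1] wz -0.0
or (212, 183, 140, 59) z18 [434.10641413 138.89621372] 100.38879002500748 z164 [440.71266839 194.61296844] 43.19667465698147
or (222, 23, 124, 131) z18 [448.08676664 249.77943128] 82.73727842601564 z164 [446.7283275  242.32533028] 35.60133852870505
gr (430, 24, 128, 130) z18 [587.01535854 233.53464689] 83.18248392205923 z164 [506.50844023 235.33530015] 35.79290769660065
```

View pics/w2.png

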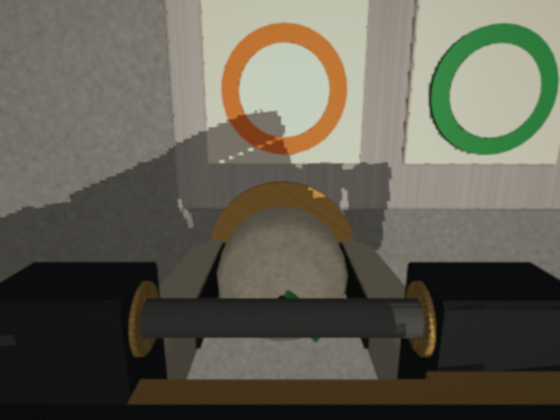

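The wrist view shows the orange spot ring centred at (284,89), green at (494,89), and the dessert held at (283,265). The spot is at (447.5, 250).

Call:
send_rows --deltas '[{"slide": [10, 0.5, 0], "rotation": [0, 0, 0], "fingers": 0.5}, {"slide": [20, 0.5, 0], "rotation": [0, 0, 0], "fingers": 0.5}, {"slide": [22, 0.5, 0], "rotation": [0, 0, 0], "fingers": 0.5}, {"slide": [20, 0.5, 0], "rotation": [0, 0, 0], "fingers": 0.5}, {"slide": [10, 0, 0], "rotation": [0, 0, 0], "fingers": 0.5}, {"slide": [0, 0, 10], "rotation": [0, 0, 0], "fingers": 0.5}, {"slide": [0, 0, 16], "rotation": [0, 0, 0], "fingers": 0.5}, {"slide": [0, 0, 16], "rotation": [0, 0, 0], "fingers": 0.5}, {"slide": [0, 0, 14], "rotation": [0, 0, 0], "fingers": 0.5}, {"slide": [0, 0, 10], "rotation": [0, 0, 0], "fingers": 0.5}, {"slide": [0, 0, 6], "rotation": [0, 0, 0], "fingers": 0.5}, {"slide": [0, 0, 4], "rotation": [0, 0, 0], "fingers": 0.5}, {"slide": [0, 0, 2], "rotation": [0, 0, 0], "fingers": 0.5}, {"slide": [0, 0, 1], "rotation": [0, 0, 0], "fingers": 0.5}, {"slide": [0, 0, 1], "rotation": [0, 0, 0], "fingers": 0.5}, {"slide": [0, 0, 1], "rotation": [0, 0, 0], "fingers": 0.5}, {"slide": [0, 0, 0], "rotation": [0, 0, 0], "fingers": 0.5}, {"slide": [0, 0, 0], "rotation": [0, 0, 0], "fingers": 0.5}]'

```text
time_s: 7.28
position: [447.9, 250.2, 34.9]
ee_rot: [3.141, -0.0, 1.455]
contact_force: [0.1, -0.2, -1.1]
grip_width: 0.585
grip_force: 8.0
```

Call:
send_rows --deltas '[{"slide": [0, 0, 0.5], "rotation": [0, 0, 0], "fingers": 0.5}, {"slide": [0, 0, 0.5], "rotation": [0, 0, 0], "fingers": 0.5}, {"slide": [0, 0, 0.3], "rotation": [0, 0, 0], "fingers": 0.5}, {"slide": [0, 0, 0], "rotation": [0, 0, 0], "fingers": 0.5}, {"slide": [0, 0, 0], "rotation": [0, 0, 0], "fingers": 0.5}]'

```text
time_s: 7.7
position: [447.9, 250.2, 33.8]
ee_rot: [3.141, -0.0, 1.455]
contact_force: [-1.0, -1.6, 6.2]
grip_width: 0.584
grip_force: 8.0
```

Call:
send_rows --deltas '[{"slide": [0, 0, 0], "rotation": [0, 0, 0], "fingers": 0.7}, {"slide": [0, 0, 0], "rotation": [0, 0, 0], "fingers": 0.85}, {"slide": [0, 0, 0], "rotation": [0, 0, 0], "fingers": 0.95}, {"slide": [0, 0, 0], "rotation": [0, 0, 0], "fingers": 0.95}, {"slide": [0, 0, 0], "rotation": [0, 0, 0], "fingers": 0.95}, {"slide": [0, 0, 0], "rotation": [0, 0, 0], "fingers": 0.95}, {"slide": [0, 0, -8], "rotation": [0, 0, 0], "fingers": 0.95}, {"slide": [0, 0, -18], "rotation": [0, 0, 0], "fingers": 0.95}, {"slide": [0, 0, -28], "rotation": [0, 0, 0], "fingers": 0.95}, {"slide": [0, 0, -30], "rotation": [0, 0, 0], "fingers": 0.95}, {"slide": [0, 0, -30], "rotation": [0, 0, 0], "fingers": 0.5}, {"slide": [0, 0, -30], "rotation": [0, 0, 0], "fingers": 0}, {"slide": [0, 0, -20], "rotation": [0, 0, 0], "fingers": 0}, {"slide": [0, 0, -10], "rotation": [0, 0, 0], "fingers": 0}, {"slide": [0, 0, 0], "rotation": [0, 0, 0], "fingers": 0}, {"slide": [0, 0, 0], "rotation": [0, 0, 0], "fingers": 0}, {"slide": [0, 0, 0], "rotation": [0, 0, 0], "fingers": 0}]'

```text
time_s: 9.12
position: [447.1, 249.8, 205.9]
ee_rot: [-3.14, 0.001, 1.455]
contact_force: [-0.9, -0.5, -0.0]
grip_width: 0.498
grip_force: 0.0
```

```bash
python3 - <<'E'
from h import *
togo((463.6,389,190),1.456)
C=cam("wrist"); p,d=bot.get_image("wrist"); cv2.imwrite("pics/w3.png",p[:,:,::-1])
for c in blobs(p,(5,150,90),(17,255,255),150): print("or",cv2.boundingRect(c),"z18",*rim(C,c,18),"z164",*rim(C,c,164))
for c in blobs(p,(14,90,60),(28,255,255),150): print("gold",cv2.boundingRect(c),"z21",*rim(C,c,21))
p,d=bot.get_image("scene"); C=cam("scene")
for c in blobs(p,(5,170,120),(17,255,255)): print("sc or",cv2.boundingRect(c),"z164",*rim(C,c,164))
E
```

```text
t 9.12 pos [447.1 249.8 205.9] rot [-3.140e+00  1.000e-03  1.455e+00] j [ 0.42  0.31  1.77 -0.    1.07  0.53] F [-0.9 -0.5 -0. ] slide [140.2   0.3  15.8] wz -0.001
or (239, 142, 86, 84) z18 [447.94085743 249.65250236] 82.50448714451684 z164 [451.82220358 278.31937584] 47.79350966557449
gold (109, 373, 449, 30) z21 [ 450.51753567 -286.8073665 ] 761.9080620821924
gold (392, 283, 26, 73) z21 [527.83993245  88.26886863] 100.35315245889171
gold (148, 283, 25, 73) z21 [325.56207209 111.98226942] 87.56464226747991
gold (246, 142, 78, 76) z21 [450.84430852 252.00467098] 74.32554100615552
sc or (379, 325, 16, 17) z164 [465.26208903 389.90786388] 30.34077574532099
sc or (326, 277, 35, 30) z164 [491.94267351 280.74848577] 67.72511747349778
sc or (215, 151, 20, 20) z164 [ 570.98782659 -112.94934857] 51.372273574002676
sc or (174, 108, 18, 19) z164 [ 607.44183585 -280.96943052] 55.92366991507449
```

View pics/w3.png

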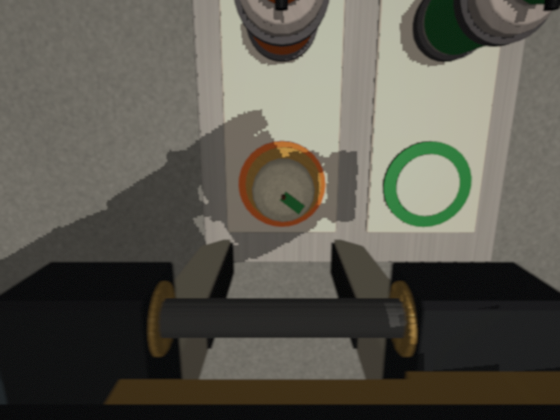

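The wrist view shows the dessert centred in the orange ring at (282,184), and the cans at the top of the image. The cap is at about (464, 389.5).

Call:
send_rows --deltas '[{"slide": [8.7, 0.6, 0], "rotation": [0, 0, 0], "fingers": 0}, {"slide": [20, 0, 0], "rotation": [0, 0, 0], "fingers": 0}, {"slide": [28, 0, 0], "rotation": [0, 0, 0], "fingers": 0}, {"slide": [30, 0, 0], "rotation": [0, 0, 0], "fingers": 0}, {"slide": [28, 0, 0], "rotation": [0, 0, 0], "fingers": 0}, {"slide": [18, 0, 0], "rotation": [0, 0, 0], "fingers": 0}, {"slide": [8, 0, 0], "rotation": [0, 0, 0], "fingers": 0}, {"slide": [0, 0, 10], "rotation": [0, 0, 0], "fingers": 0}, {"slide": [0, 0, 10], "rotation": [0, 0, 0], "fingers": 0}, {"slide": [0, 0, 4], "rotation": [0, 0, 0], "fingers": 0}, {"slide": [0, 0, 0], "rotation": [0, 0, 0], "fingers": 0}, {"slide": [0, 0, 0], "rotation": [0, 0, 0], "fingers": 0}, {"slide": [0, 0, 0], "rotation": [0, 0, 0], "fingers": 0}]'

```text
time_s: 10.3
position: [464.9, 389.3, 183.7]
ee_rot: [3.141, -0.0, 1.454]
contact_force: [-0.3, 0.2, 0.7]
grip_width: 0.005
grip_force: 0.0
```

```bash
python3 - <<'E'
from h import *
togo((464,389.5,176),1.456)
p,d=bot.get_image("side"); cv2.imwrite("pics/s3.png",cv2.resize(p[280:,180:400,::-1],None,fx=3,fy=3))
E
```

```text
t 10.3 pos [464.9 389.3 183.7] rot [ 3.141 -0.     1.454] j [ 0.62  0.5   1.54 -0.    1.1   0.74] F [-0.3  0.2  0.7] slide [ 0.1 -0.9  7.7] wz -0.002
```

View pics/s3.png

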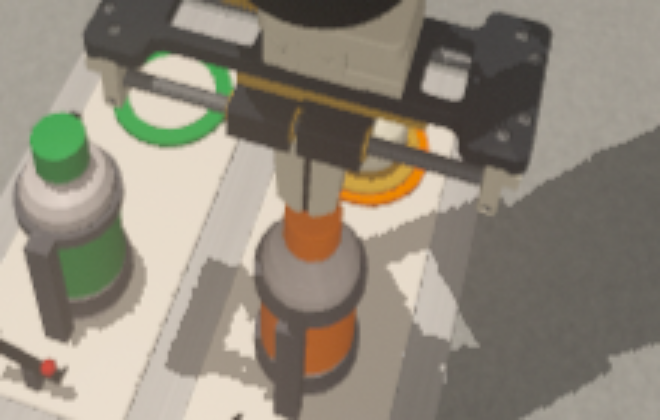

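The fingers are shut right above the orange cap, at (312,210) in the crop. Now a short press.

Call:
send_rows --deltas '[{"slide": [0, -0.8, 8], "rotation": [0, 0, 0], "fingers": 0}, {"slide": [0, 0, 4], "rotation": [0, 0, 0], "fingers": 0}, {"slide": [0, 0, 4], "rotation": [0, 0, 0], "fingers": 0}, {"slide": [0, 0, 3.8], "rotation": [0, 0, 0], "fingers": 0}, {"slide": [0, 0, 0], "rotation": [0, 0, 0], "fingers": 0}, {"slide": [0, 0, 0], "rotation": [0, 0, 0], "fingers": 0}, {"slide": [0, 0, 0], "rotation": [0, 0, 0], "fingers": 0}, {"slide": [0, 0, 0], "rotation": [0, 0, 0], "fingers": 0}, {"slide": [0, 0, 0], "rotation": [0, 0, 0], "fingers": 0}]'

```text
time_s: 11.1
position: [464.0, 389.9, 164.3]
ee_rot: [3.141, -0.0, 1.455]
contact_force: [-1.7, -1.3, 10.2]
grip_width: 0.005
grip_force: 4.9
```

Call:
send_rows --deltas '[{"slide": [0, 0, -8], "rotation": [0, 0, 0], "fingers": 0}, {"slide": [0, 0, -14], "rotation": [0, 0, 0], "fingers": 0}, {"slide": [0, 0, -14], "rotation": [0, 0, 0], "fingers": 0}, {"slide": [0, 0, -6], "rotation": [0, 0, 0], "fingers": 0}, {"slide": [0, 0, 0], "rotation": [0, 0, 0], "fingers": 0}, {"slide": [0, 0, 0], "rotation": [0, 0, 0], "fingers": 0}]'

```text
time_s: 11.6
position: [463.7, 389.8, 205.0]
ee_rot: [-3.141, 0.0, 1.455]
contact_force: [-0.2, 0.3, -0.3]
grip_width: 0.004
grip_force: 0.0
```

Call:
send_rows --deltas '[{"slide": [-10.7, 0, 0], "rotation": [0, 0, 0], "fingers": 1}, {"slide": [-20, 0, 0], "rotation": [0, 0, 0], "fingers": 1}, {"slide": [-28, 0, 0], "rotation": [0, 0, 0], "fingers": 1}, {"slide": [-30, 0, 0], "rotation": [0, 0, 0], "fingers": 1}, {"slide": [-26, 0, 0], "rotation": [0, 0, 0], "fingers": 1}, {"slide": [-18, 0, 0], "rotation": [0, 0, 0], "fingers": 1}, {"slide": [-8, 0, 0], "rotation": [0, 0, 0], "fingers": 1}, {"slide": [0, 0, 0], "rotation": [0, 0, 0], "fingers": 1}, {"slide": [0, 0, 0], "rotation": [0, 0, 0], "fingers": 1}, {"slide": [0, 0, 0], "rotation": [0, 0, 0], "fingers": 1}, {"slide": [0, 0, 0], "rotation": [0, 0, 0], "fingers": 1}]'

```text
time_s: 12.52
position: [447.6, 250.9, 205.3]
ee_rot: [-3.141, -0.0, 1.456]
contact_force: [0.0, 0.5, -0.6]
grip_width: 0.741
grip_force: 0.0
```

```bash
python3 - <<'E'
from h import *
togo((447.6,250,33.8),1.456)
p,d=bot.get_image("side"); C=cam("wrist"); w,_=bot.get_image("wrist")
cv2.imwrite("pics/c4.png",np.hstack([p[:,150:420],w])[:,:800,::-1])
E
```

```text
t 12.52 pos [447.6 250.9 205.3] rot [-3.141 -0.     1.456] j [0.42 0.31 1.77 0.   1.06 0.54] F [ 0.   0.5 -0.6] slide [-9.000e-01  1.000e-01  1.715e+02] wz -0.0
```

View pics/c4.png

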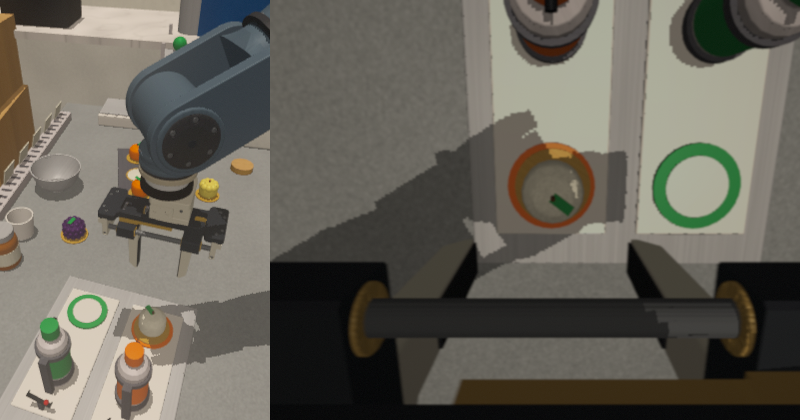

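The dessert still sits centred on the ring at (551,188) in the composite, and the orange cap is up at (134,355). Next I descend and regrasp.

Call:
send_rows --deltas '[{"slide": [-0.9, 0, 5], "rotation": [0, 0, 0], "fingers": 1}, {"slide": [0, 0, 15], "rotation": [0, 0, 0], "fingers": 1}, {"slide": [0, 0, 22], "rotation": [0, 0, 0], "fingers": 1}, {"slide": [0, 0, 22], "rotation": [0, 0, 0], "fingers": 1}, {"slide": [0, 0, 20], "rotation": [0, 0, 0], "fingers": 1}, {"slide": [0, 0, 0], "rotation": [0, 0, 0], "fingers": 1}, {"slide": [0, 0, 20], "rotation": [0, 0, 0], "fingers": 1}, {"slide": [0, 0, 20], "rotation": [0, 0, 0], "fingers": 1}, {"slide": [0, 0, 18], "rotation": [0, 0, 0], "fingers": 1}, {"slide": [0, 0, 15], "rotation": [0, 0, 0], "fingers": 1}, {"slide": [0, 0, 9], "rotation": [0, 0, 0], "fingers": 1}, {"slide": [0, 0, 5.2], "rotation": [0, 0, 0], "fingers": 1}, {"slide": [0, 0, 0], "rotation": [0, 0, 0], "fingers": 1}, {"slide": [0, 0, 0], "rotation": [0, 0, 0], "fingers": 1}]'

```text
time_s: 13.78
position: [447.9, 249.4, 35.0]
ee_rot: [3.141, -0.0, 1.455]
contact_force: [0.7, 0.5, -0.0]
grip_width: 1.001
grip_force: 0.0
```

Call:
send_rows --deltas '[{"slide": [0, 0, 0], "rotation": [0, 0, 0], "fingers": 0.5}, {"slide": [0, 0, 0], "rotation": [0, 0, 0], "fingers": 0.5}, {"slide": [0, 0, 0], "rotation": [0, 0, 0], "fingers": 0.5}, {"slide": [0, 0, 0], "rotation": [0, 0, 0], "fingers": 0.5}, {"slide": [0, 0, 0], "rotation": [0, 0, 0], "fingers": 0.5}, {"slide": [0, 0, 0], "rotation": [0, 0, 0], "fingers": 0.5}, {"slide": [0, 0, 0], "rotation": [0, 0, 0], "fingers": 0.5}, {"slide": [0, 0, 0], "rotation": [0, 0, 0], "fingers": 0.5}, {"slide": [0, 0, 0], "rotation": [0, 0, 0], "fingers": 0.5}, {"slide": [0, 0, 0], "rotation": [0, 0, 0], "fingers": 0.5}]' --newtons 8

```text
time_s: 14.62
position: [447.5, 249.2, 34.4]
ee_rot: [3.142, -0.0, 1.455]
contact_force: [-0.9, -0.9, 1.9]
grip_width: 0.581
grip_force: 8.0
```

Call:
send_rows --deltas '[{"slide": [0, 0, -5], "rotation": [0, 0, 0], "fingers": 0.5}, {"slide": [0, 0, -14], "rotation": [0, 0, 0], "fingers": 0.5}, {"slide": [0, 0, -22], "rotation": [0, 0, 0], "fingers": 0.5}, {"slide": [0, 0, -26], "rotation": [0, 0, 0], "fingers": 0.5}, {"slide": [0, 0, -26], "rotation": [0, 0, -0.05], "fingers": 0.5}, {"slide": [0, 0, -18], "rotation": [0, 0, -0.1], "fingers": 0.5}, {"slide": [0, 0, -9], "rotation": [0, 0, -0.1], "fingers": 0.5}, {"slide": [0, 0, 0], "rotation": [0, 0, -0.081], "fingers": 0.5}, {"slide": [-8, 0, 0], "rotation": [0, 0, 0], "fingers": 0.5}, {"slide": [-16, 0, 0], "rotation": [0, 0, 0], "fingers": 0.5}, {"slide": [-24, 0, 0], "rotation": [0, 0, 0], "fingers": 0.5}, {"slide": [-30, 0, 0], "rotation": [0, 0, 0], "fingers": 0.5}, {"slide": [-30, 0, 0], "rotation": [0, 0, 0], "fingers": 0.5}, {"slide": [-30, 0, 0], "rotation": [0, 0, 0], "fingers": 0.5}, {"slide": [-30, 0, 0], "rotation": [0, 0, 0], "fingers": 0.5}, {"slide": [-30, 0, 0], "rotation": [0, 0, 0], "fingers": 0.5}, {"slide": [-30, 0, 0], "rotation": [0, 0, 0], "fingers": 0.5}, {"slide": [-30, 0, 0], "rotation": [0, 0, 0], "fingers": 0.5}, {"slide": [-30, 0, 0], "rotation": [0, 0, 0], "fingers": 0.5}, {"slide": [-30, 0, 0], "rotation": [0, 0, 0], "fingers": 0.5}]'

```text
time_s: 16.28
position: [514.8, -63.4, 154.0]
ee_rot: [-3.141, -0.0, 1.782]
contact_force: [1.0, -0.4, -2.2]
grip_width: 0.587
grip_force: 8.0
```

Call:
send_rows --deltas '[{"slide": [-30, 0, 0], "rotation": [0, 0, 0], "fingers": 0.5}, {"slide": [-30, 0, 0], "rotation": [0, 0, 0], "fingers": 0.5}, {"slide": [-30, 0, 0], "rotation": [0, 0, 0], "fingers": 0.5}, {"slide": [-30, 0, 0], "rotation": [0, 0, 0], "fingers": 0.5}, {"slide": [-30, 0, 0], "rotation": [0, 0, 0], "fingers": 0.5}, {"slide": [-30, 0, 0], "rotation": [0, 0, 0], "fingers": 0.5}, {"slide": [-30, 0, 0], "rotation": [0, 0, 0], "fingers": 0.5}, {"slide": [-30, 0, 0], "rotation": [0, 0, 0], "fingers": 0.5}, {"slide": [-30, 0, 0], "rotation": [0, 0, 0], "fingers": 0.5}, {"slide": [-28, -2, 0], "rotation": [0, 0, 0], "fingers": 0.5}, {"slide": [-20, 0, 0], "rotation": [0, 0, 0], "fingers": 0.5}, {"slide": [-11, 0, 0], "rotation": [0, 0, 0], "fingers": 0.5}, {"slide": [0, 0, 0], "rotation": [0, 0, 0], "fingers": 0.5}, {"slide": [0, 0, 0], "rotation": [0, 0, 0], "fingers": 0.5}, {"slide": [0, 0, 0], "rotation": [0, 0, 0], "fingers": 0.5}]'

```text
time_s: 17.53
position: [583.1, -382.5, 153.9]
ee_rot: [-3.141, -0.001, 1.785]
contact_force: [-0.5, 0.7, -1.5]
grip_width: 0.587
grip_force: 8.0
```

```bash
python3 - <<'E'
from h import *
togo((565,-297,26.4),1.786)
C=cam("wrist"); p,d=bot.get_image("wrist"); cv2.imwrite("pics/w5.png",p[:,:,::-1])
for c in blobs(p,(12,70,60),(30,255,255),200): print("gold",cv2.boundingRect(c),"z10",*rim(C,c,10),"z13",*rim(C,c,13))
for c in blobs(p,(0,0,140),(40,90,255),400): print("pale",cv2.boundingRect(c),"z10",*rim(C,c,10))
E
```

```text
t 17.53 pos [ 583.1 -382.5  153.9] rot [-3.141e+00 -1.000e-03  1.785e+00] j [-0.65  0.69  1.29  0.    1.16 -0.86] F [-0.5  0.7 -1.5] slide [ 87.3   0.6 127.6] wz -0.001
gold (128, 372, 432, 32) z10 [ 730.4717067  -782.87175593] 602.9574628761101 z13 [ 728.88853902 -778.25035107] 596.9901280952364
gold (405, 281, 31, 76) z10 [ 727.20685335 -474.74788031] 67.68855052721365 z13 [ 725.6559972  -473.17590835] 67.01865212360326
gold (128, 281, 32, 76) z10 [ 492.39738655 -525.06002826] 66.93244244352282 z13 [ 493.17038703 -522.99012825] 66.27002707203181
gold (210, 169, 144, 75) z10 [ 592.77891566 -419.84964171] 118.12322730866133 z13 [ 592.55846265 -418.8209853 ] 116.95418822024952
gold (232, 32, 104, 109) z10 [ 567.01596455 -297.8412314 ] 81.78096776185015 z13 [ 567.05048169 -298.02006486] 80.97159986544371
gold (0, 0, 50, 13) z10 [ 359.05788992 -264.55329896] 47.573102609879314 z13 [ 361.15052149 -265.06157562] 47.10228228286117
pale (188, 338, 188, 41) z10 [ 624.8169084  -564.16972332] 167.96493554358975
pale (238, 249, 88, 48) z10 [ 602.28973367 -465.83318046] 76.04100727911532
pale (165, 108, 38, 46) z10 [ 495.37005191 -346.51743684] 37.19374251939548
pale (0, 78, 197, 204) z10 [ 408.72721488 -432.67034484] 201.85106594544618
pale (240, 40, 88, 93) z10 [ 567.13705989 -297.50398354] 69.90653620512457
pale (359, 0, 201, 284) z10 [ 732.55574478 -317.65606375] 237.98005231776142
```

View pics/w5.png

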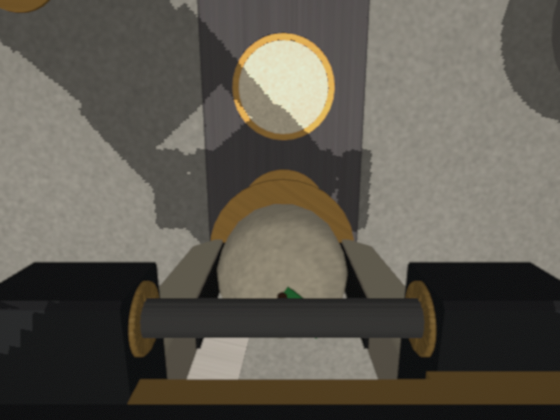

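The free place is centred at (284,86), i.e. (566.5, -297.5), with the dessert held at (283,265).

Call:
send_rows --deltas '[{"slide": [8.6, 0.6, 0], "rotation": [0, 0, 0], "fingers": 0.5}, {"slide": [18, 0.6, 0], "rotation": [0, 0, 0], "fingers": 0.5}, {"slide": [24, 0.6, 0], "rotation": [0, 0, 0], "fingers": 0.5}, {"slide": [20, 0, 0], "rotation": [0, 0, 0], "fingers": 0.5}, {"slide": [11, 0, 0], "rotation": [0, 0, 0], "fingers": 0.5}, {"slide": [5, 0, 0], "rotation": [0, 0, 0], "fingers": 0.5}, {"slide": [0, 0, 8], "rotation": [0, 0, 0], "fingers": 0.5}, {"slide": [0, 0, 16], "rotation": [0, 0, 0], "fingers": 0.5}, {"slide": [0, 0, 22], "rotation": [0, 0, 0], "fingers": 0.5}, {"slide": [0, 0, 22], "rotation": [0, 0, 0], "fingers": 0.5}, {"slide": [0, 0, 20], "rotation": [0, 0, 0], "fingers": 0.5}, {"slide": [0, 0, 15], "rotation": [0, 0, 0], "fingers": 0.5}, {"slide": [0, 0, 10], "rotation": [0, 0, 0], "fingers": 0.5}, {"slide": [0, 0, 6], "rotation": [0, 0, 0], "fingers": 0.5}, {"slide": [0, 0, 3], "rotation": [0, 0, 0], "fingers": 0.5}, {"slide": [0, 0, 2], "rotation": [0, 0, 0], "fingers": 0.5}, {"slide": [0, 0, 1], "rotation": [0, 0, 0], "fingers": 0.5}, {"slide": [0, 0, 0.5], "rotation": [0, 0, 0], "fingers": 0.5}, {"slide": [0, 0, 0], "rotation": [0, 0, 0], "fingers": 0.5}, {"slide": [0, 0, 0], "rotation": [0, 0, 0], "fingers": 0.5}]'

```text
time_s: 19.25
position: [567.1, -298.4, 29.4]
ee_rot: [3.141, 0.001, 1.786]
contact_force: [0.0, 0.5, -1.3]
grip_width: 0.585
grip_force: 8.0
```

Call:
send_rows --deltas '[{"slide": [0, 0, 0.7], "rotation": [0, 0, 0], "fingers": 0.5}, {"slide": [0, 0, 0.7], "rotation": [0, 0, 0], "fingers": 0.5}, {"slide": [0, 0, 0.7], "rotation": [0, 0, 0], "fingers": 0.5}, {"slide": [0, 0, 0.5], "rotation": [0, 0, 0], "fingers": 0.5}, {"slide": [0, 0, 0], "rotation": [0, 0, 0], "fingers": 0.5}, {"slide": [0, 0, 0], "rotation": [0, 0, 0], "fingers": 0.5}]'

```text
time_s: 19.75
position: [566.9, -298.3, 26.4]
ee_rot: [3.142, 0.0, 1.786]
contact_force: [-1.7, 0.5, 2.3]
grip_width: 0.584
grip_force: 8.0
```

In contact with the slate, so I release, lift and look.

Call:
send_rows --deltas '[{"slide": [0, 0, 0], "rotation": [0, 0, 0], "fingers": 0.7}, {"slide": [0, 0, 0], "rotation": [0, 0, 0], "fingers": 0.85}, {"slide": [0, 0, 0], "rotation": [0, 0, 0], "fingers": 0.95}, {"slide": [0, 0, 0], "rotation": [0, 0, 0], "fingers": 0.95}, {"slide": [0, 0, 0], "rotation": [0, 0, 0], "fingers": 0.95}, {"slide": [0, 0, 0], "rotation": [0, 0, 0], "fingers": 0.95}, {"slide": [0, 0, -8], "rotation": [0, 0, 0], "fingers": 0.95}, {"slide": [0, 0, -18], "rotation": [0, 0, 0], "fingers": 0.95}, {"slide": [0, 0, -28], "rotation": [0, 0, 0], "fingers": 0.95}, {"slide": [0, 0, -30], "rotation": [0, 0, 0], "fingers": 0.95}, {"slide": [0, 0, -30], "rotation": [0, 0, 0], "fingers": 0.95}, {"slide": [0, 0, -30], "rotation": [0, 0, 0], "fingers": 0.95}, {"slide": [0, 0, -20], "rotation": [0, 0, 0], "fingers": 0.95}, {"slide": [0, 0, -10], "rotation": [0, 0, 0], "fingers": 0.95}, {"slide": [0, 0, 0], "rotation": [0, 0, 0], "fingers": 0.95}, {"slide": [0, 0, 0], "rotation": [0, 0, 0], "fingers": 0.95}, {"slide": [0, 0, 0], "rotation": [0, 0, 0], "fingers": 0.95}]'

```text
time_s: 21.17
position: [566.2, -298.0, 198.5]
ee_rot: [-3.14, -0.002, 1.786]
contact_force: [-0.3, -1.0, -0.3]
grip_width: 0.953
grip_force: 0.0
```

```bash
python3 - <<'E'
from h import *
togo((566.5,-297.5,200),1.786)
s,_=bot.get_image("side"); w,_=bot.get_image("wrist")
cv2.imwrite("pics/c6.png",np.hstack([s[:,150:420],w])[:,:800,::-1])
E
```

```text
t 21.17 pos [ 566.2 -298.   198.5] rot [-3.140e+00 -2.000e-03  1.786e+00] j [-0.56  0.54  1.43 -0.    1.17 -0.77] F [-0.3 -1.  -0.3] slide [ 0.4  0.4 -1.5] wz -0.0
```

View pics/c6.png

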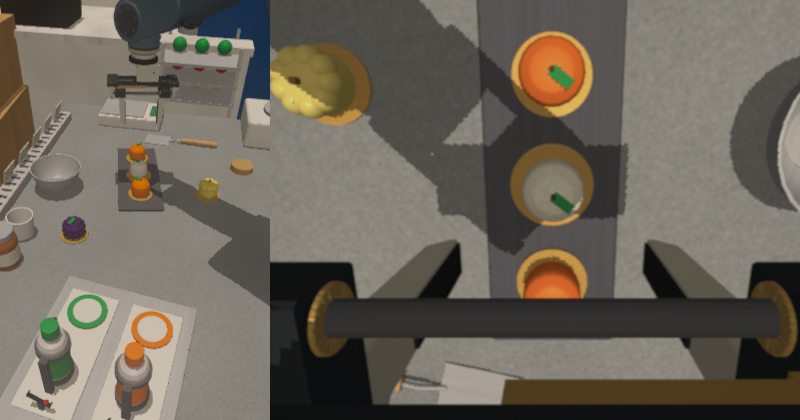

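The dessert stands at (552,185), covering the free disc between the two finished ones. Both caps are up and nothing else was disturbed.

```bash
python3 -c "
from plant import bot
print(bot.finish_job())"
```

```text
the job is handed in; nothing more can be done
None
```

The job is handed in at about 21 s of the 67 s limit: the dessert was set on the orange spot, given one press of about half a second, and now stands released in the free place on the slate, with both caps up and the other desserts where they were; the hand-in returned no verdict.

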